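Unlatch the analyser's sprung reagent cover and hold it up at the inspection line

ROBOT

A 6-joint arm with a two-finger parallel gripper is mounted at the origin on the work surface. World frame = base frame: x ahead of the robot, y to its left, z up, the work surface at z = 0. Lengths are in m, angles in rad, forces in N, time in s.
With the tool pointing down it reaches from about 0.35 to 1 m from the base axis. Payload 7.1 kg.
Tool frame: the origin (TCP) lies between the finger pads; the fingertips stand 8 mm ahead of it and the grasp point (between the pads) lies 11 mm behind it; z points along the fingers, x is the direction in which the jaws open and shut, and the axes are right-handed (so a half turn about z gives the same grasp; the last joint's range is limited). The gripper opens to 85 mm and grips with 20 to 120 N. Pads are 22 mm wide; open, the fingers measure 114 mm over their backs; the gripper's body (76 mm by 85 mm) begins 54 mm behind the grasp point. The pads swing forward as they close: fully open they stand 13 mm farther back than shut.
Start: joints at [1.285, 0.423, 1.63, -0, 1.089, -0.019], TCP at [0.165, 0.603, 0.239] pointing down, gripper open.
Joint ranges: [-3, 3], [-0.9, 2.11], [0.09, 2.58], [-1.31, 4.45], [0.11, 2.69], [-2.54, 2.54]. Speed limits (rad/s): [2.39, 2.39, 3.01, 3.14, 3.14, 3.14].

INTERFACE

Orientations are given as a unit quaternion [w, x, y, z].
In Python, from bench import r gives the robot as it stands. The module is installed in compiled form; this text tells all that it offers.
- The arm moves only by the tool apply_moves, never from a script. Its argument "increments" is text: rows parted by semicolons, each of 7 numbers parted by spaces: the turn, a rotation vector about the world's x, y, z in degrees, then the shift along the world's x, y, z in mm, then the finger opening in mm, from 0 to 85.4. In form: wx wy wz x y z claw; .... A call has 1 to 10 rows; each row shifts and turns the pose as measured when the row begins; what a row does not reach is not made up. A row lasts 1/8 s, in which the tool goes at most 62.5 mm and 10.7 degrees, less where a joint would pass 70% of its speed; a pose out of reach is approached as far as the arm can. A call is refused whole if a number of a shift passes 62.5 or a number of a turn 10.7, either way. A call with a gripper value outside its range is refused whole. The fingers move at their own pace and stop on an object; "grip_force" is the grip in N (left out, the last holds). Time passes only in rows, so rows that do not move let the fingers close. It gives the time, the measured TCP pose, the force and the opening at its end, in the units of the state.
- r.observe(): the state, without advancing time (a new reading comes with each control period).
- r.get_image(name): name is "scene" or "top" or "wrist"; returns the picture (400x640x3 uint8, red, green, blue); there is no depth.
- r.camera_model(name): a dict with "camera_matrix" (3x3 intrinsics, pixels), "k1" (the pictures are not rectified: a ray, as slopes to the right and down, at radius r is drawn at 1 + k1 r^2 times it, then the intrinsics apply), "R" (3x3) and "t" (3): a world point X has camera coordinates R X + t; the wrist camera has in their place "mount" (4x4, takes a point from camera to tool coordinates, whose origin is the TCP and whose axes are the tool frame's). Camera axes: x right, y down, z forward; pixel columns grow to the right and rows downward; lengths in m; the calibration is good to about 2 mm. A picture is of the moment at which its call begins: read the wrist's pose just before it. camera_model takes no time and is no camera call.
- r.finish_job(): hands the job in, once; it reports no verdict.
The state is a dict: "t": time; "qpos": joint angles; "dq": joint speeds; "tau": joint torques, N m; "tool_pos": TCP position; "tcp_rot": TCP orientation; "force": force on the tool from outside, world axes, zero at the start; "torque": the same for the moment, N m; "opening": finger opening in m.
Only numpy, scipy, OpenCV 4.12 (cv2) and the standard library are available. Lean on these libraries where they do the work, as an engineer would, in place of code of your own. Each camera call takes 0.05 s, during which the arm holds its last target. There are 200 camera calls.

TASK

A colleague wants to look over the reagent bottles in the analyser without stopping its run. Turn the cover's wing latch clockwise until it clicks past its detent, let go of it, then lift the spring-loaded cover by its bar handle until the pointer on the cover's far edge meets the line engraved on the quadrant plate, and finish holding it still there: the cover shuts by itself if let go, and the cover switch stops the run if it is raised well past the line. Leave everything else on the deck and the bench as it stands.

Things in the scene. Friction and masses are not known exactly. Their poses are not given: they have to be found in the camera images.
- latch_grip (a point): Centre of the cover's wing latch: a black upright wing 44 mm long (along this point's y), 14 mm thick (x) and 32 mm high on a vertical spindle, on the deck near the front corner of the cover's free (right) edge, 26 mm from that edge. The point is on the spindle, 42 mm above the deck. Under the wing a steel tongue 10 mm wide reaches 40 mm to +y over the cover and holds it shut until turned clear
- latch (a joint): Angle of the wing latch, rad: 0 latched (tongue over the cover; starts at 0 to 0.12), grows clockwise seen from above (latch_grip turns with it), stop at 1.42. A sprung detent resists from about 0.35 with up to 0.2 N m; crest at 0.85, then it snaps forward by itself to about 1.35. The tongue clears the cover at about 1.0; past the detent means over 1.1
- cover_hinge (a point): Middle of the cover's hinge axis, fixed on the analyser, 117 mm above the bench. The axis runs along this point's x (x points away from the operator, y left, z up). The cover, white with a smoked window, is 230 mm along x, 14 mm thick and reaches 245 mm from the axis to -y; shut, it lies flat on the deck (deck 110 mm, cover's top 124 mm above the bench)
- cover (a joint): Opening angle of the cover, rad: 0 shut, grows as the free edge rises and swings up and over towards +y of the hinge point. A spring (0.8 N m shut, plus 1.0 N m per rad) and the cover's weight (0.4 to 0.7 kg) pull it shut: the handle takes about 6 to 10 N. The engraved line is at 0.60 rad (34 degrees). Above 0.76 the cover switch stops the run
- cover_handle (a point): Steel bar handle on the cover: round bar 12 mm thick, 100 mm long along its x, parallel to the hinge. Origin: middle of the bar, 205 mm from the hinge axis across the cover, 45 mm out from the cover's mid-plane (38 mm above its top), 20 mm along x from the hinge point. It turns with the cover; z is the cover's outward normal. At the line the bar is 108 mm higher and 61 mm farther to +y than shut
- line_mark (a point): Outer end of the dark line engraved on the aluminium quadrant plate, 3 mm thick, that stands on the deck beyond the far edge of the cover, up to 120 mm above the deck. The line points to the hinge axis; this point is 150 mm from the axis and 135 mm along x from the hinge point
- pointer_tip (a point): Tip of the small steel pointer blade on the cover's far edge, 150 mm from the hinge axis, at the cover's mid-thickness; it sweeps along the quadrant plate, 4 mm nearer the operator (in x) than line_mark, and meets it when the cover stands at the line
- screw_cap: Black bottle cap, 34 mm wide, 22 mm high, on the deck right of the cover, far end; bystander; origin under its centre
- reagent_bottle: White capped bottle, 40 mm wide, 64 mm high, on the deck right of the cover, beside the handle; bystander; origin under its centre
- tweezers: Steel tweezers 120 mm long, lying on the deck in front of the cover; bystander; origin under the middle
- tube_rack: White rack of capped tubes, 70 by 200 mm, 84 mm high, on the bench to the right; bystander; origin under its centre
- wash_bottle: White wash bottle with a bent spout, 64 mm wide, 178 mm high, on the bench to the right; bystander; origin under its centre
- beaker: Glass beaker, 68 mm wide, 85 mm high, on the bench to the right front; bystander; origin under its centre
- pipette: White pipette 225 mm long lying on the bench along the right side of the analyser; bystander; origin on the bench under its middle

How it is judged:
On the way, in this order (a step that is already met when the one before it is completed fails the run):
1. the wing latch is turned clockwise past its detent (value of joint latch above 1.1 rad), for 0.2 s.
2. the cover is held by its handle at the engraved line (value of joint cover between 0.54 and 0.66 rad and contact force between handle_bar and the fingers above 3 N), for 0.3 s.
At the end, for the whole second after the job is handed in: The fingers bear the cover by its handle (more than 3 N between fingers and handle), the cover stands still (under 0.08 rad/s) between 0.54 and 0.66 rad (line at 0.60), the latch is past its detent (over 1.1 rad) and let go, and every bystander is within 30 mm of where it stood (all of step 2 and velocity of joint cover between -0.08 and 0.08 rad/s and value of joint latch above 1.1 rad and not (contact force between latch and the arm above 0.5 N) and not (contact force between latch and the fingers above 0.5 N) and distance of each of screw_cap, reagent_bottle, tweezers, tube_rack, wash_bottle, beaker, pipette from where it was at the start of the episode below 0.03 m); the arm keeps its last pose, push and grip.
It fails at once if the cover is raised well past the line (over 0.76 rad), which trips the cover switch (value of joint cover above 0.76 rad).
It fails at once if a bystander is knocked away by more than 30 mm or tipped over (distance of any of screw_cap, reagent_bottle, tweezers, tube_rack, wash_bottle, beaker, pipette from where it was at the start of the episode above 0.03 m or angle between any of screw_cap, reagent_bottle, tweezers, tube_rack, wash_bottle, beaker, pipette's own z axis and vertical above 0.6 rad).
It also fails if it takes over 48 s, if anything falls off the work surface, if the arm or the gripper's body presses on something with over 40 N, if the wrist force passes 120 N, or if a joint passes its speed limit or range.

## Working session

There is one attempt and no reset: what is moved stays moved. The work goes in short steps, Python scripts to look and compute and a tool call to move; the robot and the scene stay as the last step left them, time stands still between calls to the robot, and variables do not carry over. Pictures are saved under pics/ and viewed, about 8 in all and at most 12, crops included, and the job is handed in when it is done.

Besides the shell and the picture viewer there is one more tool, called after "Call:" in YAML: its name, and indented under it one key for each argument. apply_moves: Moves the arm, as the interface text tells. Its arguments: {"type":"object","properties":{"increments":{"type":"string"},"grip_force":{"type":"number"}},"required":["increments"]}

```bash
mkdir -p pics
cat > h.py <<'E'
from bench import r
import numpy as np, cv2
def ray(name,u,v,st=None):
    m=r.camera_model(name);K=np.array(m["camera_matrix"]);d=np.array([(u-K[0,2])/K[0,0],(v-K[1,2])/K[1,1]])
    p=d.copy()
    for _ in range(20): p=d/(1+m["k1"]*(p@p))
    c=np.array([*p,1.])
    if "mount" in m:
        M=np.array(m["mount"]);q=st["tcp_rot"];T=rot(q)
        return T@M[:3,3]+np.array(st["tool_pos"]),T@M[:3,:3]@c
    R=np.array(m["R"]);t=np.array(m["t"]);return -R.T@t,R.T@c
def rot(q):
    from scipy.spatial.transform import Rotation as Ro
    return Ro.from_quat([q[1],q[2],q[3],q[0]]).as_matrix()
def onz(name,u,v,z,st=None):
    o,d=ray(name,u,v,st);return o+d*(z-o[2])/d[2]
def proj(name,X,st=None):
    m=r.camera_model(name);K=np.array(m["camera_matrix"]);X=np.array(X,float)
    if "mount" in m:
        M=np.array(m["mount"]);c=M[:3,:3].T@(rot(st["tcp_rot"]).T@(X-st["tool_pos"])-M[:3,3])
    else: c=np.array(m["R"])@X+m["t"]
    p=c[:2]/c[2];p=p*(1+m["k1"]*(p@p));return K[:2,:2]@p+K[:2,2]
def snap(name,f):
    st=r.observe();im=r.get_image(name);cv2.imwrite("pics/"+f,im[:,:,::-1]);return st
E
python3 - <<'E'
from h import *
np.set_printoptions(precision=4,suppress=True)
for n in ["top","scene","wrist"]: 
    snap(n,n+"1.png");m=r.camera_model(n);print(n,{k:np.round(v,3).tolist() for k,v in m.items()})
print(r.observe())
E
```

```text
top {'camera_matrix': [[414.831, 0.0, 319.597], [0.0, 414.831, 201.905], [0.0, 0.0, 1.0]], 'k1': -0.083, 'R': [[-0.022, -1.0, 0.016], [-0.981, 0.018, -0.195], [0.195, -0.02, -0.981]], 't': [-0.167, 0.541, 1.299]}
scene {'camera_matrix': [[390.759, 0.0, 326.142], [0.0, 390.759, 198.148], [0.0, 0.0, 1.0]], 'k1': -0.031, 'R': [[-0.47, 0.883, 0.009], [0.694, 0.375, -0.615], [-0.546, -0.282, -0.789]], 't': [0.392, -0.208, 1.305]}
wrist {'camera_matrix': [[323.413, 0.0, 317.043], [0.0, 323.413, 201.661], [0.0, 0.0, 1.0]], 'k1': -0.009, 'mount': [[1.0, -0.0, -0.0, -0.0], [0.0, 0.946, 0.325, -0.084], [-0.0, -0.325, 0.946, -0.135], [0.0, 0.0, 0.0, 1.0]]}
{'t': 0.15, 'qpos': array([ 1.285 ,  0.4237,  1.6305, -0.    ,  1.0887, -0.019 ]), 'dq': array([-0.0012, -0.0036, -0.0025, -0.0002,  0.0007,  0.    ]), 'tau': array([ -0.0001, -55.7769, -28.2016,  -0.0001,   0.0048,   0.    ]), 'tool_pos': array([0.1646, 0.6025, 0.2387]), 'tcp_rot': array([ 0.0004,  0.7949,  0.6068, -0.0005]), 'force': array([0.0836, 0.2719, 0.6762]), 'torque': array([-0.0218, -0.0606,  0.0317]), 'opening': 0.0854835598342222}
```

View pics/top1.png

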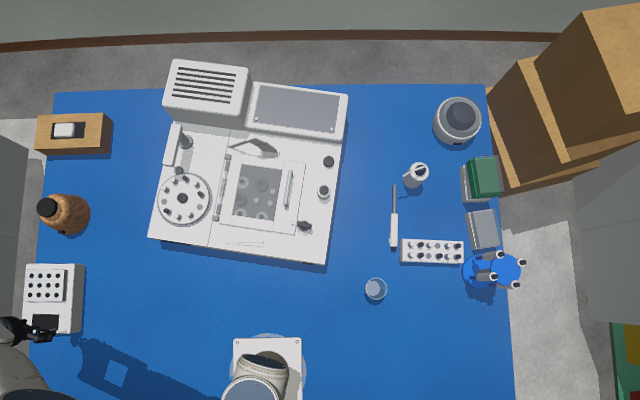

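View pics/scene1.png

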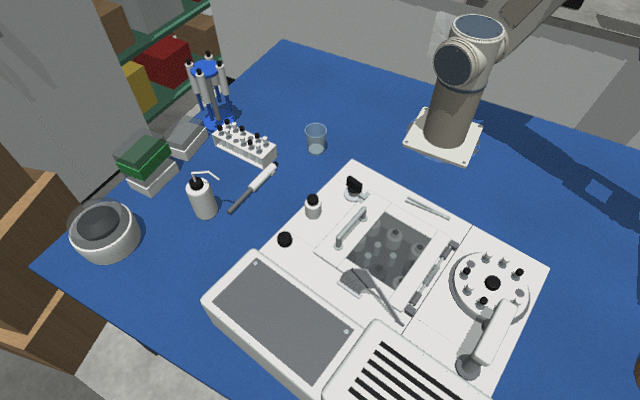

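The top view shows the latch near (305,226), the handle bar from about (292,169) to (287,207) and the hinge near (224,190). I'll zoom in on both views.

Run:
```python
import cv2,numpy as np
a=cv2.imread("pics/top1.png")[130:260,205:345];b=cv2.imread("pics/scene1.png")[160:320,305:465]
a=cv2.resize(a,(420,390),interpolation=cv2.INTER_CUBIC);b=cv2.resize(b,(380,380),interpolation=cv2.INTER_CUBIC)
c=np.zeros((390,800,3),np.uint8);c[:,:420]=a;c[:380,420:]=b;cv2.imwrite("pics/zoom.png",c)
```

```text
(no output)
```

View pics/zoom.png

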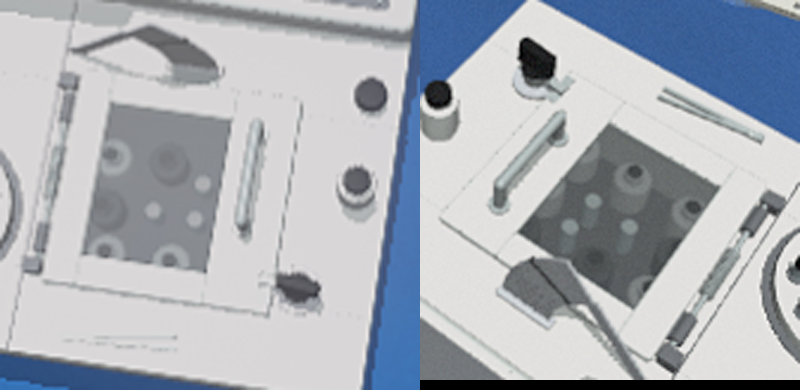

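Run:
```python
from h import *
np.set_printoptions(precision=4,suppress=True)
def tri(a,b):
    (o1,d1),(o2,d2)=ray("top",*a),ray("scene",*b)
    s=np.linalg.lstsq(np.c_[d1,-d2],o2-o1,rcond=None)[0];p,q=o1+s[0]*d1,o2+s[1]*d2
    return (p+q)/2,np.linalg.norm(p-q)
T=lambda x,y:(205+x/3,130+y/3)
S=lambda x,y:(305+(x-420)/2.375,160+y/2.375)
A=onz("top",*T(257,124),.165);B=onz("top",*T(241,225),.165)
print("bar",A,B,np.linalg.norm(A-B),(A+B)/2, np.degrees(np.arctan2((A-B)[1],(A-B)[0])))
print(tri(T(257,124),S(496,192)),tri(T(241,225),S(560,115)))
print("scene bar",onz("scene",*S(496,192),.165),onz("scene",*S(560,115),.165))
print("latch",onz("top",*T(298,286),.152),tri(T(298,286),S(537,58)))
print("cover corners", [onz("top",*T(*p),.124) for p in [(301,102),(268,314),(44,280)]])
print("hinge ends",[onz("top",*T(*p),.12) for p in [(68,80),(33,265)]])
print("wing ends",[onz("top",*T(*p),.16) for p in [(277,283),(319,289)]])
```

```text
bar [ 0.6119 -0.0895  0.165 ] [ 0.5082 -0.0728  0.165 ] 0.10507901657615813 [ 0.56   -0.0811  0.165 ] -9.154152273641621
(array([ 0.6169, -0.0889,  0.1475]), np.float64(0.0007068767598959313)) (array([ 0.5103, -0.0721,  0.1539]), np.float64(0.0001912059070208123))
scene bar [ 0.6269 -0.0848  0.165 ] [ 0.5183 -0.0696  0.165 ]
latch [ 0.4477 -0.1283  0.152 ] (array([ 0.4483, -0.1275,  0.146 ]), np.float64(0.0015505435798230164))
cover corners [array([ 0.6464, -0.1338,  0.124 ]), array([ 0.4236, -0.097 ,  0.124 ]), array([0.4626, 0.1316, 0.124 ])]
hinge ends [array([0.6765, 0.1126, 0.12  ]), array([0.4789, 0.1442, 0.12  ])]
wing ends [array([ 0.45  , -0.1077,  0.16  ]), array([ 0.4432, -0.1492,  0.16  ])]
```

Call:
apply_moves:
  increments: "0 0 -8 10 -50 20 85;0 0 -8 22 -56 20 85;0 0 -8 22 -56 20 85;0 0 -8 22 -56 10 85;0 0 -8 22 -56 0 85;0 0 -8 22 -56 0 85;0 0 -8 22 -56 0 85;0 0 -8 22 -56 0 85;0 0 -8 22 -56 0 85;0 0 -8 22 -56 0 85"

```text
t: 1.4
tool_pos: [0.3738, 0.0358, 0.3088]
tcp_rot: [-0.0, 0.998, -0.064, 0.001]
force: [1.7, 0.8, -0.7]
opening: 0.0847
```

Call:
apply_moves:
  increments: "0 0 -2 22 -52 0 85;0 0 0 22 -52 0 85;0 0 0 20 -45 0 85;0 0 0 5 -10 0 85;0 0 0 0 0 0 85"

```text
t: 2.02
tool_pos: [0.444, -0.1323, 0.3085]
tcp_rot: [-0.001, 0.996, -0.087, 0.002]
force: [-0.0, 1.0, -0.1]
opening: 0.0851
```

Run:
```python
from h import *
s=snap("wrist","w1.png");print(s["tool_pos"],s["tcp_rot"],s["qpos"])
print("latch",proj("wrist",[.448,-.128,.168],s),"bar",proj("wrist",[.562,-.08,.162],s))
import pickle;pickle.dump({k:s[k] for k in("tool_pos","tcp_rot")},open("w1.pkl","wb"))
```

```text
[ 0.44400011 -0.13233935  0.30854154] [-5.30601635e-04  9.96206759e-01 -8.70006385e-02  1.64330822e-03] [-0.31649191  0.09438041  1.90364853  0.00195921  1.14060519 -0.14308456]
latch [320.42959677 184.6333035 ] bar [444.8475118  105.37925052]
```

View pics/w1.png

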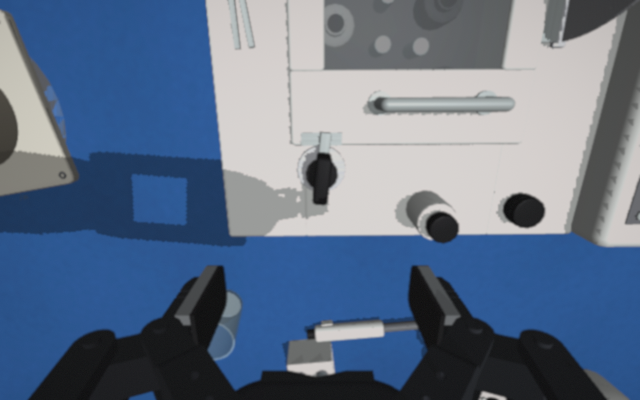

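Run:
```python
from h import *
import pickle
np.set_printoptions(precision=4,suppress=True)
s=pickle.load(open("w1.pkl","rb"));im=cv2.imread("pics/w1.png")
m=(im.max(2)<60).astype(np.uint8);m[:,:300]=0;m[:,345:]=0;m[:145]=0;m[215:]=0
ys,xs=np.nonzero(m);print(len(xs),xs.min(),xs.max(),ys.min(),ys.max())
for y in range(ys.min(),ys.max()+1,5): q=xs[ys==y];print(y,q.min(),q.max(),end="; ")
lo=ys.max();q=xs[ys>=lo-3]
print("\nfar end",onz("wrist",q.mean(),lo,.168,s))
c,w,a=cv2.minAreaRect(np.c_[xs,ys].astype(np.float32));print(c,w,a)
print("bar",onz("wrist",380,104,.165,s),onz("wrist",514,103,.165,s))
f=np.array([.448,-.128,0]);yv=np.array([.165,.986,0])
for z in(.136,.168): print(z,[proj("wrist",f+k*yv+[0,0,z],s) for k in(-.022,.022)])
```

```text
961 307 335 153 203
153 319 319; 158 317 329; 163 312 331; 168 308 334; 173 307 335; 178 307 334; 183 310 332; 188 314 327; 193 314 326; 198 314 326; 203 316 325; 
far end [ 0.4446 -0.1448  0.168 ]
(321.0, 178.0) (50.0, 28.0) 90.0
bar [ 0.5081 -0.0693  0.165 ] [ 0.6176 -0.0876  0.165 ]
0.136 [array([320.1459, 197.0626]), array([319.8831, 153.2811])]
0.168 [array([320.561 , 208.0299]), array([320.2911, 160.046 ])]
```

Call:
apply_moves:
  increments: "0 0 0 4 8 -20 60;0 0 0 0 0 -40 50;0 0 0 0 0 -40 50;0 0 0 0 0 -35 50;0 0 0 0 0 -15 50;0 0 0 0 0 0 50"

```text
t: 2.82
tool_pos: [0.445, -0.1145, 0.1563]
tcp_rot: [-0.001, 0.997, -0.081, 0.002]
force: [-0.2, 0.9, -0.2]
opening: 0.0502
```

Run:
```python
from h import *
s=snap("wrist","w2.png");print(s)
im=cv2.imread("pics/w2.png");sc=r.get_image("scene")[:,:,::-1][150:250,290:450]
c=np.zeros((400,800,3),np.uint8);c[:250,:400]=cv2.resize(im,(400,250));c[:250,400:]=cv2.resize(sc,(400,250),interpolation=cv2.INTER_CUBIC);cv2.imwrite("pics/c2.png",c[:250])
```

```text
{'t': 2.825, 'qpos': array([-0.27972201,  0.31072449,  2.05083146,  0.00430082,  0.77580732,
       -0.11994011]), 'dq': array([ 0.01785652, -0.01507427,  0.00260814,  0.00127214,  0.00392172,
        0.00423234]), 'tau': array([-2.38112099e-01, -3.97871125e+01, -2.00985628e+01,  2.94865378e-03,
       -2.14703497e-01, -5.10142010e-03]), 'tool_pos': array([ 0.4450219 , -0.11453466,  0.15632276]), 'tcp_rot': array([-0.00105935,  0.99668363, -0.08133263,  0.00237218]), 'force': array([-0.16465865,  0.87490378, -0.18702801]), 'torque': array([ 0.04295804, -0.05744273,  0.01159761]), 'opening': 0.050226363853354564}
```

View pics/c2.png

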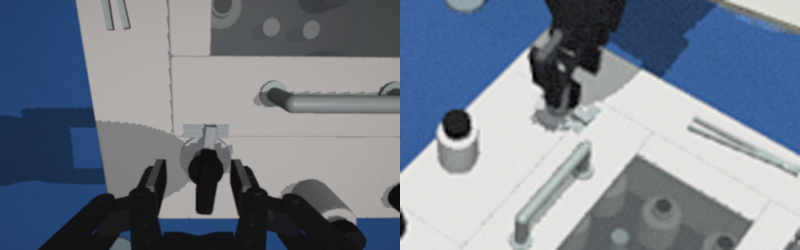

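Run:
```python
from h import *
s=r.observe();im=cv2.imread("pics/w2.png")
m=(im.max(2)<60).astype(np.uint8);m[:,:300]=0;m[:,365:]=0;m[:230]=0;m[355:]=0
ys,xs=np.nonzero(m)
for y in range(ys.min(),ys.max()+1,8): q=xs[ys==y];print(y,q.min(),q.max(),end="; ")
q=xs[ys>ys.max()-4];print(ys.max(),q.mean(),onz("wrist",q.mean(),ys.max(),.168,s))
```

```text
238 324 332; 246 318 346; 254 309 349; 262 303 355; 270 301 356; 278 302 355; 286 306 352; 294 314 346; 302 314 345; 310 314 343; 318 314 342; 326 314 340; 334 314 339; 342 326 336; 342 327.4025974025974 [ 0.44584334 -0.1456916   0.168     ]
```

Call:
apply_moves:
  increments: "0 0 0 3 -7 0 45;0 0 0 0 0 0 45"

```text
t: 3.18
tool_pos: [0.4505, -0.1225, 0.1595]
tcp_rot: [-0.0, 0.997, -0.081, 0.006]
force: [0.5, 0.4, 0.1]
opening: 0.0449
```

Call:
apply_moves:
  increments: "0 0 0 0 -1 -12 40;0 0 0 0 0 -2 30;0 0 0 0 0 0 20;0 0 0 0 0 0 8;0 0 0 0 0 0 5;0 0 0 0 0 0 5"
  grip_force: 40

```text
t: 3.92
tool_pos: [0.4502, -0.1241, 0.146]
tcp_rot: [-0.0, 0.997, -0.081, 0.005]
force: [0.3, 0.2, 2.8]
opening: 0.0132
```

Call:
apply_moves:
  increments: "0 0 -8 0 0 0 5;0 0 -8 0 0 0 5;0 0 -8 0 0 0 5;0 0 -8 0 0 0 5"

```text
t: 4.42
tool_pos: [0.4514, -0.1246, 0.146]
tcp_rot: [0.002, 0.933, -0.361, 0.006]
force: [0.5, -2.8, 1.7]
opening: 0.013
```

Call:
apply_moves:
  increments: "0 0 -8 -1 0 0 5;0 0 -8 0 0 0 5;0 0 -8 0 0 0 5;0 0 -8 0 0 0 5;0 0 -6 0 0 0 5;0 0 0 0 0 0 5"

```text
t: 5.18
tool_pos: [0.4522, -0.126, 0.146]
tcp_rot: [0.004, 0.757, -0.653, 0.007]
force: [-0.2, -0.9, 3.8]
opening: 0.0134
```

Call:
apply_moves:
  increments: "0 0 0 0 0 0 25;0 0 0 0 0 0 40;0 0 0 0 0 0 45;0 0 0 0 0 10 45;0 0 0 0 0 30 45;0 0 0 0 0 40 45;0 0 -6 15 5 10 50;0 0 -6 30 12 0 50;0 0 -5 35 12 0 50;0 0 0 0 0 0 50"

```text
t: 6.42
tool_pos: [0.5333, -0.0956, 0.2431]
tcp_rot: [-0.004, -0.651, 0.759, -0.007]
force: [-0.1, -0.1, -0.4]
opening: 0.0497
```

Run:
```python
from h import *
s=snap("wrist","w3.png");print(s["tool_pos"],s["tcp_rot"],s["qpos"],s["force"])
im=cv2.imread("pics/w3.png");sc=r.get_image("scene")[:,:,::-1][150:250,290:450]
c=np.zeros((250,800,3),np.uint8);c[:,:400]=cv2.resize(im,(400,250));c[:,400:]=cv2.resize(sc,(400,250),interpolation=cv2.INTER_CUBIC);cv2.imwrite("pics/c3.png",c)
for k in [(.5625,-.079,.162),(.508,-.0695,.162),(.6175,-.088,.162)]:print(proj("wrist",k,s)/1.6)
```

```text
[ 0.53329864 -0.09560317  0.24309761] [-0.00358538 -0.6508745   0.75914725 -0.00670684] [-0.19180303  0.29446458  1.81479622 -0.01631032  1.02633259  1.5406749 ] [-0.0615972  -0.05985553 -0.42871208]
[177.80333997 112.04216227]
[178.42724523 157.14914899]
[176.51892289  58.76384776]
```

View pics/c3.png

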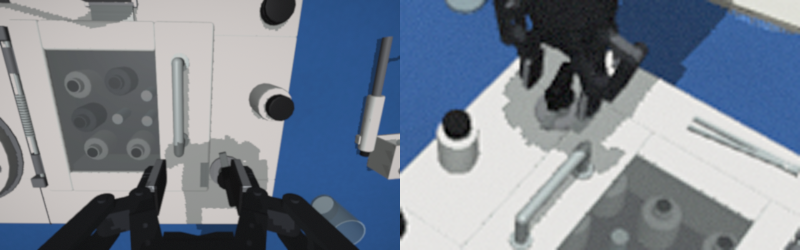

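Call:
apply_moves:
  increments: "0 0 0 20 10 0 50;0 0 0 8 4 0 50;0 0 0 0 0 0 50;0 0 0 0 0 0 50"

```text
t: 7.02
tool_pos: [0.555, -0.0829, 0.2423]
tcp_rot: [-0.006, -0.651, 0.759, -0.004]
force: [-0.2, -0.7, 0.4]
opening: 0.0498
```

Run:
```python
from h import *
s=snap("wrist","w4.png");print(s["tool_pos"],s["tcp_rot"])
im=cv2.imread("pics/w4.png");t=r.get_image("top")[:,:,::-1][200:250,270:340]
c=np.zeros((300,800,3),np.uint8);c[:250,:400]=cv2.resize(im,(400,250));c[:280,400:792]=cv2.resize(t,(392,280),interpolation=cv2.INTER_CUBIC);cv2.imwrite("pics/c4.png",c)
for k in [(.5625,-.079,.162),(.508,-.0695,.162),(.6175,-.088,.162)]:print(proj("wrist",k,s)/1.6)
```

```text
[ 0.55499864 -0.08293094  0.24229202] [-0.00609894 -0.65136369  0.75872831 -0.00441509]
[192.29252912 128.47441976]
[191.80640443 171.21843233]
[192.31591559  77.96794949]
```

View pics/c4.png

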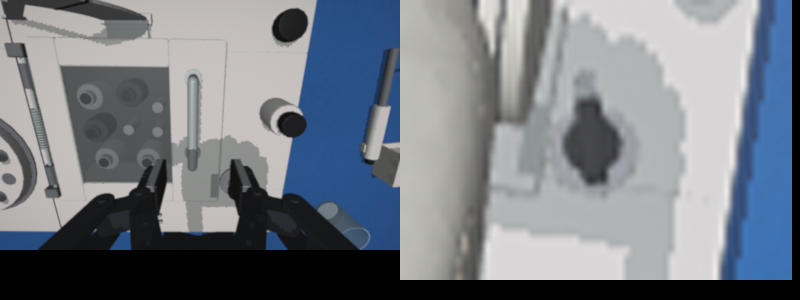

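The latch's wing and tongue now point along +x, clear of the cover. Next I go down onto the bar.

Call:
apply_moves:
  increments: "0 0 0 7 3 -20 50;0 0 0 0 0 -30 50;0 0 0 0 0 -25 50;0 0 0 0 0 -10 50;0 0 0 0 0 0 50"

```text
t: 7.75
tool_pos: [0.5618, -0.0796, 0.1512]
tcp_rot: [-0.006, -0.651, 0.759, -0.004]
force: [-0.1, 0.8, -0.3]
opening: 0.0501
```

Call:
apply_moves:
  increments: "0 0 0 0 0 0 30;0 0 0 0 0 0 20;0 0 0 0 0 0 10;0 0 0 0 0 0 6;0 0 0 0 0 0 4;0 0 0 0 0 0 4"
  grip_force: 60

```text
t: 8.5
tool_pos: [0.563, -0.0789, 0.153]
tcp_rot: [-0.005, -0.651, 0.759, -0.005]
force: [1.0, 1.6, -4.3]
opening: 0.0096
```

Call:
apply_moves:
  increments: "-2.8 0.5 0 0.3 2.2 10.2 4;-2.8 0.5 0 0.4 2.5 10.1 4;-2.8 0.5 0 0.5 3 9.9 4;-2.8 0.5 0 0.5 3.4 9.8 4;0 0 0 0 0 0 4"

```text
t: 9.12
tool_pos: [0.5648, -0.0686, 0.1914]
tcp_rot: [-0.084, -0.646, 0.755, -0.069]
force: [2.2, -3.5, -6.2]
opening: 0.0098
```

```bash
cat > ang.py <<'E'
from h import *
s=r.observe();p=np.array(s["tool_pos"]);T=rot(s["tcp_rot"])
ux=np.array([.9865,-.1635,0]);uy=np.array([.1635,.9865,0])
H=np.array([.563,-.0789,.162])-.02*ux+.205*uy;H[2]=.117
g=p-.011*T[:,2]-H;g2=p-H
print("theta(grasp)",np.arctan2(g[2],-g@uy)-.2161,"radius",np.hypot(g[2],g@uy),"along x",g@ux)
print("tool tilt",np.arctan2(-T[:,2]@uy,-T[:,2]@[0,0,1]),"x tilt",T[:,2]@ux,s["force"],s["opening"],p,s["t"])
E
python3 ang.py
```

```text
theta(grasp) 0.20089461940385347 radius 0.21012975396103617 along x 0.02007916350014576
tool tilt 0.21753406864857477 x tilt -0.0015701549299308424 [ 2.1889362  -3.53558123 -6.23800479] 0.009801073743062537 [ 0.56477713 -0.06856642  0.19136486] 9.125
```

Call:
apply_moves:
  increments: "-2.6 0.4 0 0.6 3.9 9.7 4;-2.8 0.5 0 0.7 4.3 9.4 4;-2.8 0.5 0 0.8 4.8 9.2 4;-2.8 0.5 0 0.9 5.4 8.8 4;-2.8 0.5 0 1.0 5.8 8.6 4;-2.8 0.5 0 1 6.2 8.2 4;-2.8 0.5 0 1 3.6 4.5 4;0 0 0 0 0 0 4"

```text
t: 10.12
tool_pos: [0.5696, -0.0396, 0.2446]
tcp_rot: [-0.217, -0.624, 0.73, -0.175]
force: [2.4, -4.9, -5.6]
opening: 0.0101
```

```bash
python3 ang.py
```

```text
theta(grasp) 0.4938217111442247 radius 0.21000439572991778 along x 0.02019139808610359
tool tilt 0.5640500321016229 x tilt -0.011042504553749787 [ 2.37574265 -4.90787046 -5.6229588 ] 0.010130126012427718 [ 0.56958379 -0.03961397  0.2445801 ] 10.125
```

Call:
apply_moves:
  increments: "-1 0.2 0 0.8 4.8 5.1 4;-1 0.2 0 0.8 4.8 5 4;-0.3 0 0 0.7 4.2 4.4 4;0 0 0 0 0 0 4;0 0 0 0 0 0 4"

```text
t: 10.75
tool_pos: [0.5709, -0.0312, 0.2547]
tcp_rot: [-0.233, -0.62, 0.726, -0.184]
force: [1.6, -5.3, -7.4]
opening: 0.0097
```

```bash
python3 ang.py
python3 - <<'E'
from h import *
ux=np.array([.9865,-.1635,0]);uy=np.array([.1635,.9865,0])
H=np.array([.563,-.0789,.162])-.02*ux+.205*uy;H[2]=.117
P=lambda a,x:H+x*ux-.15*np.cos(a)*uy+[0,0,.15*np.sin(a)]
for n in("scene","top"):print(n,[np.round(proj(n,P(a,x)),1).tolist() for a,x in((.6,.135),(.6,.131),(.5,.131),(.7,.131))])
s=r.get_image("scene")[:,:,::-1];t=r.get_image("top")[:,:,::-1]
cv2.imwrite("pics/s5.png",s);cv2.imwrite("pics/t5.png",t)
u,v=proj("scene",P(.6,.133)).astype(int);a=s[v-35:v+35,u-35:u+35]
u,v=proj("top",P(.6,.133)).astype(int);b=t[v-35:v+35,u-35:u+35]
cv2.imwrite("pics/c5.png",cv2.resize(np.hstack([a,b]),(800,400),interpolation=cv2.INTER_CUBIC))
E
```

```text
theta(grasp) 0.5570056414455101 radius 0.21013440661836402 along x 0.020223419609687765
tool tilt 0.602762614448613 x tilt -0.017810498964231467 [ 1.64845723 -5.30273166 -7.41508616] 0.009727051182869567 [ 0.57093386 -0.03120864  0.25468983] 10.75
scene [[353.4, 268.7], [354.5, 267.2], [350.9, 268.1], [358.7, 266.9]]
top [[265.8, 143.4], [265.6, 144.6], [268.6, 146.4], [262.1, 142.9]]
```

View pics/c5.png

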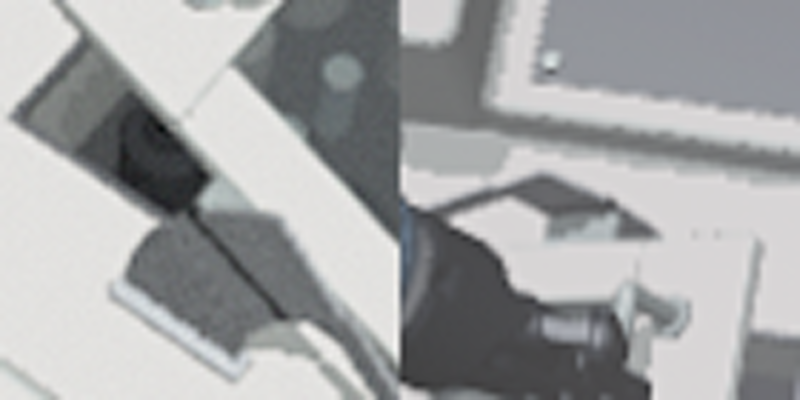

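Call:
apply_moves:
  increments: "0 0 0 0.7 4 4 4;0 0 0 0.5 3 3 4;0 0 0 0 0 0 4;0 0 0 0 0 0 4"

```text
t: 11.35
tool_pos: [0.5713, -0.0288, 0.2572]
tcp_rot: [-0.234, -0.62, 0.727, -0.181]
force: [2.5, -4.7, -8.3]
opening: 0.0098
```

```bash
python3 ang.py
```

```text
theta(grasp) 0.5734615461082266 radius 0.21021530343386718 along x 0.020238937824576447
tool tilt 0.599872600083712 x tilt -0.023166353496517397 [ 2.54344393 -4.68480281 -8.33491729] 0.009811800925801658 [ 0.57128431 -0.02882872  0.25718532] 11.35
```

Call:
apply_moves:
  increments: "0 0 0 0.8 5 5 4;0 0 0 0.6 3.5 3.5 4;0 0 0 0.2 1.2 1.2 4"

```text
t: 11.72
tool_pos: [0.5722, -0.0229, 0.2631]
tcp_rot: [-0.235, -0.62, 0.727, -0.179]
force: [2.2, -6.1, -9.5]
opening: 0.0098
```

```bash
python3 ang.py
python3 - <<'E'
from h import *
for i in range(6): r.get_image("top")
s=r.get_image("scene")[:,:,::-1][233:303,319:389];s=cv2.resize(s,(560,560),interpolation=cv2.INTER_CUBIC);cv2.imwrite("pics/c6.png",s)
E
python3 ang.py
```

```text
theta(grasp) 0.6134035415023649 radius 0.21035290942942023 along x 0.02025257918473991
tool tilt 0.5986347127113325 x tilt -0.027338148152682533 [ 2.17430466 -6.08241605 -9.5212267 ] 0.009796202996290792 [ 0.57223313 -0.02290662  0.26307187] 11.725
theta(grasp) 0.6125254827343637 radius 0.2103819063259566 along x 0.020254902493028547
tool tilt 0.5986642278236981 x tilt -0.027397027025583484 [ 1.97826301 -7.53514905 -9.75828527] 0.009870292193458544 [ 0.57220927 -0.02306084  0.26296866] 12.075
```

View pics/c6.png

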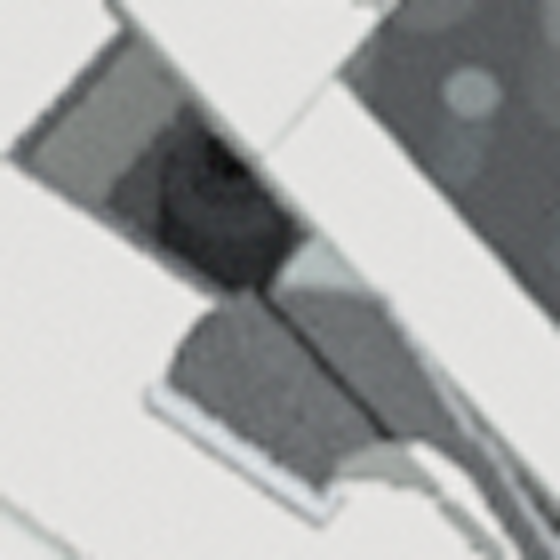

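```bash
python3 -c "
from h import *
r.finish_job()"; python3 ang.py
```

```text
the job is handed in; nothing more can be done
the job is handed in; nothing more can be done
```

The cover is up at the engraved line, held still by its bar handle, and I've handed the job in; no verdict is reported.

- **Latch:** I turned the wing about 72° clockwise and let go. A picture after that showed the wing and its tongue lying along +x, clear of the cover.
- **Cover angle:** From the arm's position the cover stands at about 0.61 rad, against the line at 0.60. It changed by only 0.001 rad over the last 0.35 s. The last picture shows the pointer right next to the end of the line, perhaps at 0.62 rad, which is still inside the allowed 0.54–0.66.
- **Grip:** The wrist force was about 12 N with the fingers closed on the bar. The opening read 9.8 mm for the 12 mm bar, a bit narrow, but the grip did not slip.
- **Bystanders:** I felt no contact with them and the pictures showed none moved, but I did not measure their positions again at the end.

The job took about 12 s of the 48 s allowed.

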